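# Press home the push nut of a token carousel

## Task

One of the two token carousels still has its transit spacer and its push nut stands high on the post. Pull the U-shaped spacer out sideways, put it in the grey open box and let go of it, then press the toothed push nut straight down the post, without cocking it, until it is fully home and tight against the hub. Leave everything else on the table where it stands.

Things in the scene. Friction and masses are not known exactly. Their poses are not given: they have to be found in the camera images.
- carousel: the unfinished carousel, fixed to the table. Origin: centre of its underside, on the post's axis, z up. Steel foot diameter 140 mm; round plywood tray diameter 160 mm that can turn about the post, rim top 40 mm above the origin; what lies in the tray is lower than its rim.
- hub_top (a point): centre of the flat top of the wooden hub in the tray's middle (diameter 72 mm), 60 mm above the carousel's origin, on the post's axis
- post_top (a point): top end of the plain upright steel post, diameter 16 mm, 104 mm above the carousel's origin
- nut (a joint): how far the push nut is pressed down the post, m: 0 highest (underside 94 mm above the carousel's origin), 0.034 fully home (underside on the hub, at 60 mm). Starts between 0 and 0.010. It resists with about 10 N all the way (some 20 N more per m/s of speed), stays where it is left, and meets a firm stop when home
- nut_top (a point): centre of the push nut's top face; z is the nut's axis. Steel disc, diameter 68 mm, 5 mm thick, short teeth within radius 16 mm; press its flat ring, radius 16 to 34 mm. The post pokes up through it, 5 to 15 mm at the start, 39 mm when home: press beside the post, evenly on both sides. It rocks elastically if pressed on one side (0.2 rad for 10 N at 10 mm from the axis)
- spacer: black plastic U, loose, 80 g, 12 mm thick, lying flat on the hub, 12 to 22 mm clear below the nut. Origin: underside, where the post stands in the slot at the start. Its +x points along the tab, away from the post: pull that way; free after 38 mm. Prongs 20 mm wide from x=-30 to 34 mm (64 mm over both); slot 24 mm wide, open at x=-30, closed at x=10; tab 24 mm wide, to x=92
- spacer_tab (a point): where to take the tab: mid-width, mid-thickness, 72 mm along the spacer's +x from its origin (38 mm outside the nut's edge), axes as the spacer. Grasp width 24 mm.
- spacer_mid (a point): middle of the spacer's length, mid-thickness, 31 mm along its +x from its origin
- bin: grey plastic open box, 175 (its x) x 135 (its y) x 40 mm high, walls and floor 5 mm thick, loose, 0.8 kg. Origin: centre of its underside.
- bin_in (a point): centre of the grey box's inner floor, axes as the box
- carousel_done: the finished carousel, same sizes, fixed, nut already home, no spacer. Nothing to do on it.
- tin: closed white tin, 80 (x) x 105 (y) x 35 high (mm); a bystander to leave alone. Origin: centre of its underside.
- deck: card box lying flat, 65 x 92 x 24 high (mm); a bystander to leave alone. Origin: centre of its underside.
- dice_cup: dark wooden cup, rim diameter 76, 85 high (mm); a bystander to leave alone. Origin: centre of its underside.
- jar: lidded jar, diameter 68, 90 high (mm); a bystander to leave alone. Origin: centre of its underside.
- pawn: wooden pawn, foot diameter 44, 82 high (mm); a bystander to leave alone. Origin: centre of its underside.
- meeple: flat wooden figure, about 85 x 60 x 16 high (mm); a bystander to leave alone. Origin: centre of its underside.
- screwdriver: screwdriver lying on the table, about 200 long and 30 thick (mm); a bystander to leave alone. Origin: centre of its underside.

How it is judged:
On the way, in this order (a step that is already met when the one before it is completed fails the run):
1. the spacer lies in the grey box, let go (x of spacer_mid in the frame of bin_in between -0.0825 and 0.0825 m and y of spacer_mid in the frame of bin_in between -0.0625 and 0.0625 m and z of spacer_mid in the frame of bin_in below 0.045 m and linear speed of spacer below 0.03 m/s and contact force between the fingers and spacer below 0.1 N), for 0.2 s.
2. the push nut is fully home (value of joint nut above 0.0322 m), for 0.1 s.
At the end, for the whole second after the job is handed in: The nut is pressed fully home (within 1.8 mm of the hub) and sits level (within 0.06 rad), nothing touches the carousel, and the spacer rests in the grey box (its middle within the inner walls and less than 45 mm above the inner floor), released (all of step 1 and value of joint nut above 0.0322 m and angle between nut_top's own z axis and vertical below 0.06 rad and contact force between each of the arm, the fingers and carousel below 0.1 N).
It fails at once if the nut is cocked by more than 0.15 rad (angle between nut_top's own z axis and vertical above 0.15 rad).
It fails at once if the grey box is shoved more than 40 mm (distance of bin from where it was at the start of the episode above 0.04 m).
It fails at once if a bystander on the table is moved more than 30 mm (distance of any of tin, deck, dice_cup, jar, pawn, meeple, screwdriver from where it was at the start of the episode above 0.03 m).
It also fails if it takes over 53 s, if anything falls off the work surface, if the arm or the gripper's body presses on something with over 40 N, if the wrist force passes 120 N, or if a joint passes its speed limit or range.

## Robot

A 6-joint arm with a two-finger parallel gripper is mounted at the origin on the work surface. World frame = base frame: x ahead of the robot, y to its left, z up, the work surface at z = 0. Lengths are in m, angles in rad, forces in N, time in s.
With the tool pointing down it reaches from about 0.325 to 0.775 m from the base axis. Payload 9.3 kg.
Tool frame: the origin (TCP) lies midway between the tips of the shut fingers; the grasp point (between the pads) lies 19 mm behind it; z points along the fingers, y is the line along which they close (so a half turn about z gives the same grasp; the last joint's range is limited). The gripper opens to 85 mm and grips with 20 to 120 N. Pads are 22 mm wide; open, the fingers measure 114 mm over their backs; the gripper's body (76 mm by 85 mm) begins 54 mm behind the grasp point. The pads swing forward as they close: fully open they stand 13 mm farther back than shut.
Start: joints at [-1.496, 0.259, 0.021, 1.334, 0, 1.418], TCP at [0.124, -0.536, 0.231] pointing down, gripper open.
Joint ranges: [-3.04, 3.04], [-0.91, 1.82], [-1.04, 1.36], [-1.92, 1.95], [-1.52, 1.45], [-3.14, 3.14]. Speed limits (rad/s): [2.22, 2.22, 2.79, 3.14, 3.14, 3.14].

## Interface

Orientations are given as a 3x3 rotation matrix whose columns are the frame's x, y, z axes.
In Python, from workcell import manip gives the robot as it stands.
- The arm moves only by the shell command python3 nudge.py 'ROWS' [OPENING]. ROWS is a JSON list of rows, 1 to 5 of them, each of 4 numbers: dx, dy, dz in m, then a turn about the tool's z in rad; each row is the pose to reach, as a shift and turn from the pose commanded when the command began, along the tool's axes at that moment; what a row does not reach only later rows make up. A row lasts 1/10 s, in which the tool goes at most 0.05 m and 0.15 rad, less where a joint would pass 70% of its speed; a pose out of reach is approached as far as the arm can. OPENING is the opening from 0.0 (shut) to 1.0 (fully open), set as the command begins (- or left out keeps the last). The fingers move at their own pace and stop on an object; the grip force is fixed at half the most. Time passes only in rows, so rows that do not move let the fingers close. It prints the time, the measured TCP pose, the force, the opening and the grip force at its end. Input that does not fit is refused with a message, and nothing moves.
- manip.observe(): the state, without advancing time (a new reading comes with each control period).
- manip.camera(name): name is "scene" or "top"; returns a dict with "img" (384x512x3 uint8, blue, green, red), "camera_matrix" (3x3 intrinsics, pixels), "T" (4x4, takes a point from camera to world coordinates). Camera axes: x right, y down, z forward; pixel columns grow to the right and rows downward; lengths in m; the calibration is good to about 2 mm. A picture is of the moment at which its call begins. There is no depth.
- manip.finish_job(): hands the job in; it is judged then, once.
The state is a dict: "time": time; "joint_positions": joint angles; "joint_velocities": joint speeds; "tau": joint torques, N m; "ee_pos": TCP position; "orientation": TCP orientation; "wrist_force": force on the tool from outside, world axes, zero at the start; "moment": the same for the moment, N m; "grip_width": opening from 0.0 (shut) to 1.0 (fully open); "grasp_force": force on a finger pad.
Only numpy, scipy, OpenCV 4.12 (cv2) and the standard library are available. Lean on these libraries where they do the work, as an engineer would, in place of code of your own. Each camera call takes 0.05 s, during which the arm holds its last target. There are 200 camera calls.

## Working session

There is one attempt and no reset: what is moved stays moved. The work goes in short steps, Python scripts to look and compute and a shell command to move; the robot and the scene stay as the last step left them, time stands still between calls to the robot, and variables do not carry over. Pictures are saved under pics/ and viewed, at most 10 in all, crops included, and the job is handed in when it is done.

```bash
mkdir -p pics; ls; python3 - <<'E'
from workcell import manip
import cv2,numpy as np
for n in("scene","top"):
    c=manip.camera(n); cv2.imwrite(f"pics/{n}0.png",c["img"]); np.savez(f"pics/{n}0.npz",**c)
    print(n,c["camera_matrix"].round(1).tolist(),c["T"].round(3).tolist())
s=manip.observe();print(s["time"],s["ee_pos"],np.round(s["orientation"],3).tolist(),s["wrist_force"],s["grip_width"])
E
```

```text
nudge.py
pics
workcell.py
scene [[439.7, 0.0, 253.0], [0.0, 439.7, 196.2], [0.0, 0.0, 1.0]] [[-0.775, 0.508, -0.376, 0.968], [0.632, 0.616, -0.47, 0.429], [-0.008, -0.602, -0.799, 0.913], [0.0, 0.0, 0.0, 1.0]]
top [[438.0, 0.0, 251.6], [0.0, 438.0, 187.7], [0.0, 0.0, 1.0]] [[0.037, -0.975, 0.22, 0.302], [-0.999, -0.034, 0.015, -0.085], [-0.007, -0.221, -0.975, 1.361], [0.0, 0.0, 0.0, 1.0]]
0.1 [ 0.12418865 -0.53553515  0.23072518] [[0.974, 0.226, -0.0], [0.226, -0.974, 0.001], [0.0, -0.001, -1.0]] [-1.36840802  0.2518022   0.00387911] 1.0053545213613884
```
View pics/scene0.png

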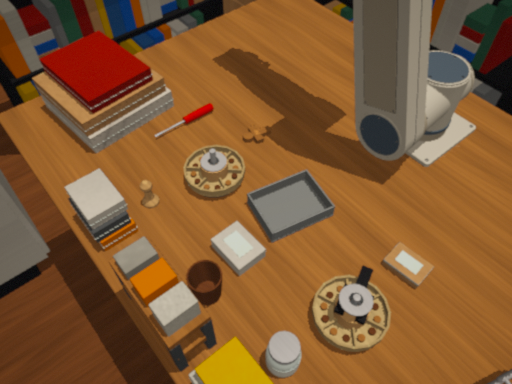

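View pics/top0.png

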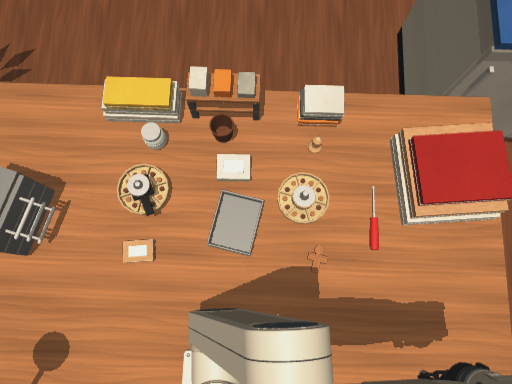

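The scene view shows the unfinished carousel at about (352,312), with its nut at (357,298) and the black tab end at (365,273). The grey box is at (290,205) in that view and (236,222) from the top. In the top view the carousel is at (143,189), its nut at (140,184) and the tab end at (150,210).

```bash
cat > h.py <<'E'
import numpy as np,cv2
def load(n): return dict(np.load(f"pics/{n}.npz"))
def plane(c,uv,z):
    uv=np.atleast_2d(np.float64(uv)); d=np.c_[uv,np.ones(len(uv))]@np.linalg.inv(c["camera_matrix"]).T@c["T"][:3,:3].T
    o=c["T"][:3,3]; return o+d*((z-o[2])/d[:,2])[:,None]
def proj(c,p):
    p=np.atleast_2d(p); q=(p-c["T"][:3,3])@c["T"][:3,:3]@c["camera_matrix"].T; return q[:,:2]/q[:,2:]
def tri(c1,u1,c2,u2):
    P=[c["camera_matrix"]@np.linalg.inv(c["T"])[:3] for c in(c1,c2)]
    X=cv2.triangulatePoints(*P,np.float64(u1),np.float64(u2)).ravel(); return X[:3]/X[3]
E
python3 - <<'E'
from h import *
S,T=load("scene0"),load("top0")
a=cv2.resize(S["img"][255:365,300:410],None,fx=5,fy=5,interpolation=cv2.INTER_CUBIC)
b=cv2.resize(T["img"][155:225,110:180],None,fx=5,fy=5,interpolation=cv2.INTER_CUBIC)
o=np.zeros((550,800,3),np.uint8);o[:,:450]=a[:,:450];o[:350,450:]=b
cv2.imwrite("pics/crop.png",o)
# tray by colour
for n,c,r in(("S",S,(250,360,300,405)),("T",T,(150,225,105,185))):
    im=c["img"].astype(int);sub=np.zeros(im.shape[:2],bool);sub[r[0]:r[1],r[2]:r[3]]=1
    v=im.max(2);sat=v-im.min(2)
    for name,m in(("black",(v<40)&sub),("steel",(sat<30)&(v>110)&sub),("tray",(sat>40)&(v>195)&sub)):
        k,_,st,ce=cv2.connectedComponentsWithStats(m.astype(np.uint8))
        print(n,name,[(st[i].tolist(),ce[i].round(1).tolist()) for i in range(1,k) if st[i,4]>15])
# bin
for n,c,r in(("S",S,(165,245,240,340)),("T",T,(185,260,200,270))):
    im=c["img"].astype(int);v=im.max(2);sat=v-im.min(2);m=np.zeros(v.shape,np.uint8);m[r[0]:r[1],r[2]:r[3]]=((sat<30)[r[0]:r[1],r[2]:r[3]])
    cs=max(cv2.findContours(m,0,1)[0],key=cv2.contourArea)
    print(n,"bin",cv2.approxPolyDP(cv2.convexHull(cs),3,True).reshape(-1,2).tolist())
    q=cv2.approxPolyDP(cv2.convexHull(cs),3,True).reshape(-1,2);print(plane(c,q,.04).round(3).tolist())
E
```

```text
S black [([357, 267, 15, 19, 151], [364.1, 275.9]), ([335, 303, 9, 12, 56], [338.5, 309.2]), ([356, 316, 10, 8, 50], [360.5, 319.3])]
S steel [([396, 251, 9, 15, 88], [401.1, 257.9]), ([339, 283, 34, 33, 797], [355.7, 299.5])]
S tray [([322, 287, 9, 8, 29], [325.8, 290.2]), ([315, 304, 8, 15, 46], [318.3, 311.1])]
T black [([145, 184, 9, 12, 25], [148.9, 191.2])]
T steel [([127, 175, 23, 21, 341], [138.1, 184.9])]
T tray [([105, 156, 80, 58, 1488], [138.0, 179.6]), ([175, 156, 10, 2, 16], [180.2, 156.4]), ([172, 191, 13, 4, 44], [177.5, 192.2]), ([167, 196, 18, 10, 140], [176.5, 200.2]), ([161, 207, 24, 6, 103], [172.5, 209.0]), ([105, 215, 15, 2, 19], [110.8, 215.8]), ([118, 223, 22, 1, 22], [128.5, 223.0])]
S bin [[306, 170], [333, 205], [332, 214], [271, 241], [248, 204], [248, 194]]
[[0.396, -0.063, 0.04], [0.423, 0.06, 0.04], [0.444, 0.078, 0.04], [0.606, 0.042, 0.04], [0.581, -0.074, 0.04], [0.562, -0.098, 0.04]]
T bin [[223, 190], [263, 201], [249, 255], [207, 243]]
[[0.59, 0.023, 0.04], [0.56, -0.102, 0.04], [0.394, -0.065, 0.04], [0.426, 0.063, 0.04]]
```

View pics/crop.png

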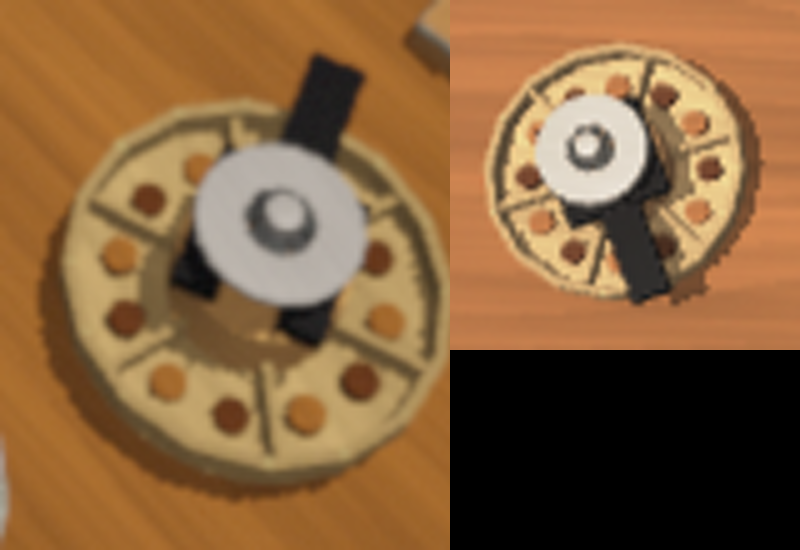

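The crop confirms it. The nut centres are at scene (355.7,299.5) and top (138.1,184.9). The tab end corners are at crop (315,54) and (363,72) in the scene view, and (635,303) and (670,292) in the top view. Next I triangulate these.

```bash
python3 - <<'E'
from h import *
S,T=load("scene0"),load("top0")
fs=lambda x,y:((x+.5)/5-.5+300,(y+.5)/5-.5+255)
ft=lambda x,y:((x-450+.5)/5-.5+110,(y+.5)/5-.5+155)
print("nut",tri(S,(355.7,299.5),T,(138.1,184.9)).round(4))
print("posttip",tri(S,fs(285,210),T,ft(590,144)).round(4))
print("tabL",tri(S,fs(315,54),T,ft(670,292)).round(4), tri(S,fs(363,72),T,ft(635,303)).round(4))
print("tray T",plane(T,ft(615,171),.04).round(4),"S",plane(S,fs(255,284),.04).round(4))
for p in[(670,292),(635,303),(640,203),(606,218)]:print("tabT",plane(T,ft(*p),None or .072).round(4))
for p in[(315,54),(363,72),(335,160),(282,140)]:print("tabS",plane(S,fs(*p),.072).round(4))
# base z unknown: black tab mask fitted
for n,c,f in(("S",S,None),("T",T,None)):
    print(n,"end mid",)
E
```

```text
nut [0.5858 0.2734 0.0906]
posttip [0.5868 0.2723 0.1041]
tabL [0.5063 0.2252 0.0682] [0.4985 0.2447 0.0711]
tray T [[0.5854 0.2722 0.04  ]] S [[0.5896 0.2755 0.04  ]]
tabT [[0.5059 0.2239 0.072 ]]
tabT [[0.4986 0.2443 0.072 ]]
tabT [[0.5594 0.2467 0.072 ]]
tabT [[0.5495 0.2664 0.072 ]]
tabS [[0.5081 0.2264 0.072 ]]
tabS [[0.4988 0.2452 0.072 ]]
tabS [[0.5385 0.265  0.072 ]]
tabS [[0.5487 0.2449 0.072 ]]
S end mid
T end mid
```

Everything checks out. The post tip sits at z 0.104 and the tab end is 92 mm from the axis. Next, a helper that works out moves in the tool's axes.

```bash
cat > go.py <<'E'
import sys,numpy as np
from workcell import manip
x,y,z,yaw=map(float,sys.argv[1:5]); s=manip.observe(); R=np.array(s["orientation"])
d=R.T@(np.array([x,y,z])-s["ee_pos"]); c=np.arctan2(R[1,0],R[0,0])
t=-(yaw-c); print("t",round(s["time"],2),"shift",d.round(4),"turn",round(t,3),"mod",round((t+np.pi)%(2*np.pi)-np.pi,3),"q",np.round(s["joint_positions"],2),"F",np.round(s["wrist_force"],1))
E
python3 go.py 0.42 -0.2 0.22 3.567
```

```text
t 0.1 shift [ 0.3639 -0.26    0.0111] turn -3.339 mod 2.944 q [-1.5   0.26  0.02  1.33 -0.    1.42] F [-1.4  0.3  0. ]
```

```bash
python3 nudge.py '[[0.04,-0.029,0,-0.15],[0.08,-0.058,0,-0.3],[0.12,-0.087,0,-0.45],[0.16,-0.116,0,-0.6],[0.2,-0.145,0,-0.75]]'; python3 go.py 0.42 -0.2 0.22 3.567;python3 go.py 0.5209 0.2433 0.12 3.567
```

```text
time: 0.6
ee_pos: [0.2871, -0.3477, 0.2311]
orientation: [[0.554, 0.832, -0.0], [0.832, -0.554, 0.0], [0.0, -0.0, -1.0]]
wrist_force: [0.3, -0.4, 0.2]
grip_width: 1.0
grasp_force: 0.0
t 0.6 shift [0.1966 0.0288 0.0112] turn -2.584 mod -2.584 q [-1.07  0.09 -0.19  1.29  0.    1.09] F [ 0.3 -0.4  0.2]
t 0.6 shift [ 0.6215 -0.1329  0.1113] turn -2.584 mod -2.584 q [-1.07  0.09 -0.19  1.29  0.    1.09] F [ 0.3 -0.4  0.2]
```

```bash
python3 nudge.py '[[0.05,0.007,0,-0.15],[0.1,0.014,0,-0.3],[0.15,0.02,0,-0.45],[0.197,0.025,0,-0.6],[0.24,0.01,0,-0.75]]' >/dev/null; python3 go.py 0.5209 0.2433 0.20 3.567
```

```text
t 1.1 shift [0.3778 0.1538 0.0308] turn -1.833 mod -1.833 q [-0.53  0.1  -0.18  1.29  0.    0.88] F [ 0.1 -0.2  0.8]
```

```bash
python3 nudge.py '[[0.046,0.018,0.006,-0.15],[0.092,0.036,0.012,-0.3],[0.138,0.055,0.018,-0.45],[0.184,0.074,0.024,-0.6],[0.23,0.094,0.03,-0.75]]' >/dev/null; python3 go.py 0.5209 0.2433 0.16 3.567
```

```text
t 1.6 shift [0.0671 0.1452 0.0411] turn -1.083 mod -1.083 q [ 0.01  0.17 -0.17  1.23 -0.    0.67] F [ 1.  -0.7 -0.4]
```

```bash
python3 nudge.py '[[0.014,0.03,0.008,-0.15],[0.028,0.06,0.016,-0.3],[0.042,0.09,0.024,-0.45],[0.056,0.12,0.032,-0.6],[0.067,0.145,0.041,-0.75]]' >/dev/null; python3 go.py 0.5209 0.2433 0.12 3.567
```

```text
t 2.1 shift [0.0009 0.0009 0.0397] turn -6.615 mod -0.332 q [ 0.29  0.33 -0.06  1.18  0.    0.2 ] F [1.  0.1 0.5]
```

```bash
python3 nudge.py '[[0,0,0,-0.15],[0,0,0.01,-0.3],[0,0,0.02,-0.332],[0,0,0.04,-0.332],[0,0,0.04,-0.332]]' >/dev/null; python3 go.py 0.5209 0.2433 0.05 3.567
python3 - <<'E'
from workcell import manip
import cv2,numpy as np
o=np.zeros((600,800,3),np.uint8)
for i,(n,r) in enumerate((("scene",(235,355,310,390)),("top",(155,235,105,185)))):
    c=manip.camera(n); np.savez(f"pics/{n}1.npz",**c)
    a=cv2.resize(c["img"][r[0]:r[1],r[2]:r[3]],None,fx=5,fy=5); o[:a.shape[0],400*i:400*i+400]=a
cv2.imwrite("pics/c1.png",o)
E
```

```text
t 2.6 shift [-0.0019  0.0025  0.0679] turn -6.29 mod -0.007 q [ 0.29  0.36 -0.13  1.09 -0.   -0.13] F [-1.1  0.3 -0.4]
```

View pics/c1.png

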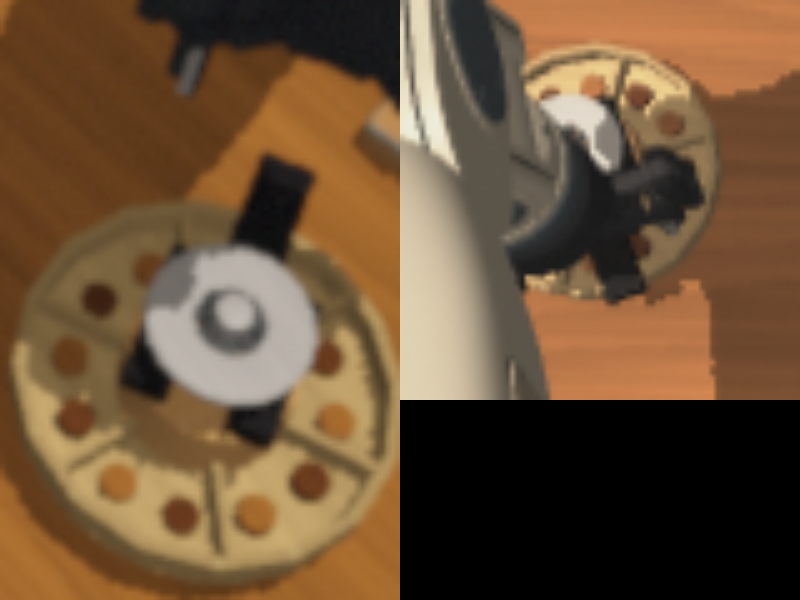

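The gripper is above the tab. The left fingertip is at crop (188,90), clear of everything, and nothing has been disturbed. I'll descend.

```bash
python3 nudge.py '[[0,0.001,0.025,-0.007],[-0.001,0.002,0.05,-0.007],[-0.001,0.002,0.067,-0.007],[-0.001,0.002,0.067,-0.007],[-0.001,0.002,0.067,-0.007]]' ; python3 go.py 0.5209 0.2433 0.05 3.567
```

```text
time: 3.2
ee_pos: [0.5226, 0.243, 0.0544]
orientation: [[-0.911, -0.412, 0.001], [-0.412, 0.911, 0.0], [-0.001, -0.0, -1.0]]
wrist_force: [-0.1, 1.1, -0.2]
grip_width: 0.999
grasp_force: 0.0
t 3.2 shift [0.0014 0.0009 0.0044] turn -6.284 mod -0.0 q [ 0.29  0.41 -0.23  0.93 -0.   -0.14] F [-0.1  1.1 -0.2]
```

```bash
python3 nudge.py '[[0.001,0,0.003,0],[0.001,0,0.003,0],[0.001,0,0.003,0]]' 0.45|head -3; python3 nudge.py '[[0,0,0,0],[0,0,0,0],[0,0,0,0],[0,0,0,0]]' 0.0; python3 go.py 0.5209 0.2433 0.05 3.567
```

```text
time: 3.5
ee_pos: [0.5214, 0.2426, 0.0511]
orientation: [[-0.911, -0.413, 0.001], [-0.413, 0.911, 0.0], [-0.001, -0.0, -1.0]]
time: 3.9
ee_pos: [0.5213, 0.2425, 0.0507]
orientation: [[-0.911, -0.413, 0.0], [-0.413, 0.911, 0.0], [-0.001, -0.0, -1.0]]
wrist_force: [-1.1, -1.0, 3.9]
grip_width: 0.27
grasp_force: 62.2
t 3.9 shift [0.     0.0009 0.0007] turn -6.283 mod -0.0 q [ 0.29  0.41 -0.24  0.92 -0.   -0.14] F [-1.1 -1.   3.9]
```

The tab is gripped (opening 0.27 ≈ 23 mm). Now pull along +x.

```bash
python3 nudge.py '[[0.005,0,-0.001,0],[0.018,0,-0.001,0],[0.033,0,-0.001,0],[0.048,0,-0.001,0],[0.06,0,-0.001,0]]'; python3 nudge.py '[[0.01,0,0,0],[0.02,0,0,0],[0.024,0,0,0],[0.024,0,0,0]]'; python3 go.py 0.4525 -0.011 0.13 2.917
python3 - <<'E'
from workcell import manip
import cv2,numpy as np
c=manip.camera("scene");cv2.imwrite("pics/s2.png",cv2.resize(c["img"][180:380,280:480],None,fx=3,fy=3))
E
```

```text
time: 4.4
ee_pos: [0.4653, 0.2173, 0.0511]
orientation: [[-0.911, -0.412, -0.001], [-0.412, 0.911, -0.0], [0.001, 0.0, -1.0]]
wrist_force: [0.2, -0.1, 0.4]
grip_width: 0.265
grasp_force: 61.8
time: 4.8
ee_pos: [0.4443, 0.2077, 0.0515]
orientation: [[-0.911, -0.412, 0.0], [-0.412, 0.911, -0.0], [-0.0, -0.0, -1.0]]
wrist_force: [0.9, -0.3, -1.4]
grip_width: 0.267
grasp_force: 61.8
t 4.8 shift [ 0.0827 -0.2026 -0.0785] turn -5.633 mod 0.65 q [ 0.27  0.28 -0.44  0.85 -0.   -0.16] F [ 0.9 -0.3 -1.4]
```

View pics/s2.png

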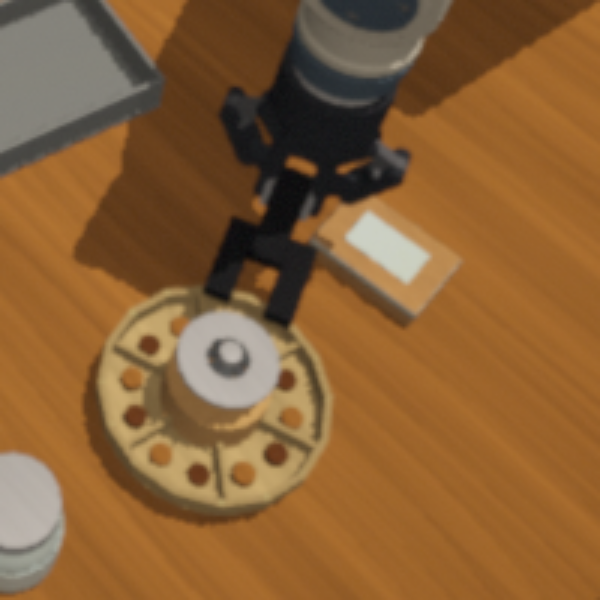

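The spacer is held by its tab, with prong tips at (217,290) and (280,318), clear of the nut at (228,358). I'll lift it and carry it to the box.

```bash
python3 nudge.py '[[0,0,-0.04,0],[0.01,-0.025,-0.075,0.13],[0.028,-0.068,-0.078,0.26],[0.046,-0.11,-0.078,0.39],[0.062,-0.15,-0.078,0.52]]' >/dev/null; python3 go.py 0.4525 -0.011 0.13 2.917
```

```text
t 5.35 shift [-0.0074 -0.0546 -0.0001] turn 0.125 mod 0.125 q [-0.09  0.15 -0.39  1.03 -0.    0.01] F [1.1 0.4 0.1]
```

```bash
python3 nudge.py '[[-0.004,-0.03,0,0.1],[-0.007,-0.053,0,0.125],[-0.007,-0.055,0,0.125],[-0.007,-0.055,0,0.125]]' >/dev/null; python3 go.py 0.4525 -0.011 0.013 2.917
python3 - <<'E'
from workcell import manip
import cv2,numpy as np
c=manip.camera("scene");cv2.imwrite("pics/s3.png",cv2.resize(c["img"][120:270,220:370],None,fx=4,fy=4))
E
```

```text
t 5.75 shift [-0.0005 -0.0007  0.1163] turn 0.004 mod 0.004 q [-0.21  0.15 -0.39  1.03  0.    0.01] F [-0.5 -0.4 -1. ]
```

View pics/s3.png

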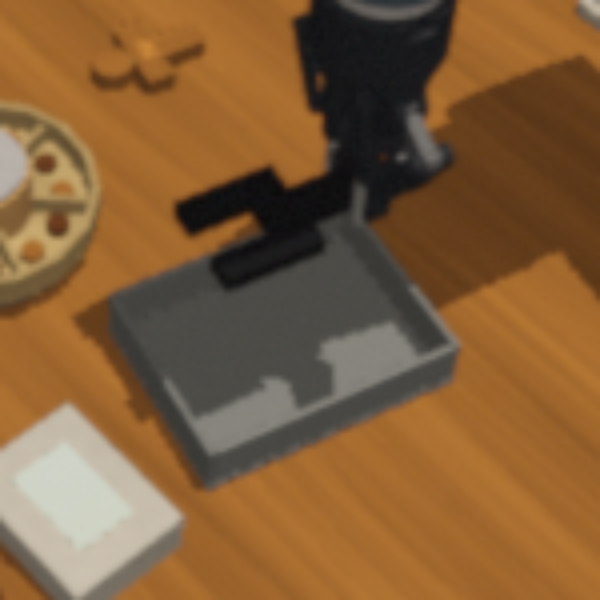

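The spacer is aligned with the box, with its prongs at (180,220) and (220,270). It only looks offset because it is held high. I'll lower it.

```bash
python3 nudge.py '[[0,-0.001,0.04,0],[0,-0.001,0.08,0],[0,-0.001,0.105,0],[0,-0.001,0.114,0],[0,-0.001,0.114,0]]'; python3 nudge.py '[[0,0,0,0],[0,0,0,0],[0,0,0,0],[0,0,0,0]]' 0.5;  python3 nudge.py '[[0,0,-0.04,0],[0,0,-0.08,0],[0,0,-0.12,0],[0,0,-0.16,0],[0,0,-0.16,0]]'; python3 go.py 0.5865 0.273 0.13 2.917;python3 - <<'E'
from workcell import manip
import cv2,numpy as np
c=manip.camera("scene");cv2.imwrite("pics/s4.png",cv2.resize(c["img"][120:270,220:370],None,fx=4,fy=4))
E
```

```text
time: 6.3
ee_pos: [0.4511, -0.0099, 0.0148]
orientation: [[-0.976, 0.216, -0.002], [0.216, 0.976, 0.001], [0.002, 0.0, -1.0]]
wrist_force: [0.5, 0.1, -0.7]
grip_width: 0.267
grasp_force: 61.8
time: 6.7
ee_pos: [0.452, -0.0109, 0.0161]
orientation: [[-0.976, 0.218, 0.001], [0.218, 0.976, -0.0], [-0.001, -0.0, -1.0]]
wrist_force: [0.7, 0.7, -0.5]
grip_width: 0.498
grasp_force: 0.0
time: 7.2
ee_pos: [0.4538, -0.0113, 0.1806]
orientation: [[-0.976, 0.218, 0.009], [0.218, 0.976, -0.002], [-0.009, 0.0, -1.0]]
wrist_force: [0.3, 0.2, -0.8]
grip_width: 0.507
grasp_force: 0.0
t 7.2 shift [-0.0671  0.3064  0.0513] turn 0.005 mod 0.005 q [-0.21  0.11 -0.3   1.15 -0.    0.01] F [ 0.3  0.2 -0.8]
```

View pics/s4.png

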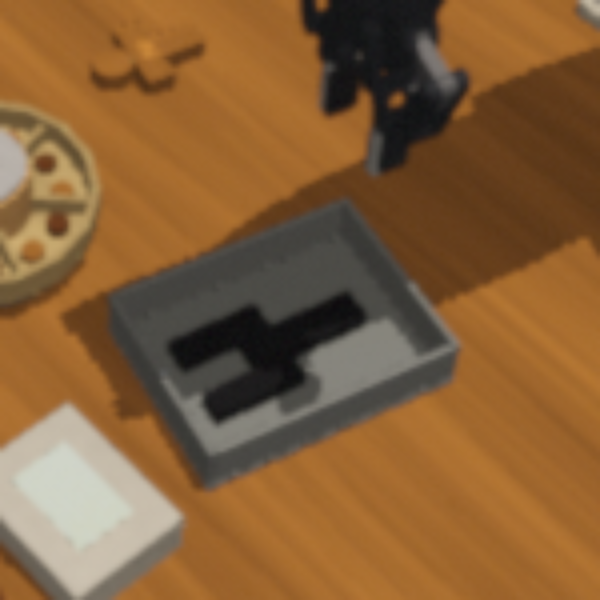

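The spacer lies flat inside the box, centre about (265,355), well within the walls. Next is the nut, with the fingers set to about 36 mm opening.

```bash
python3 nudge.py '[[-0.009,0.045,0,0],[-0.019,0.09,0,0],[-0.029,0.135,0,0],[-0.039,0.18,0,0],[-0.049,0.225,0,0]]' 0.42 >/dev/null;python3 go.py 0.5863 0.2729 0.135 2.92
```

```text
t 7.75 shift [-0.0209  0.0796  0.0393] turn 0.002 mod 0.002 q [ 0.21  0.34 -0.01  1.22 -0.    0.43] F [ 0.6 -0.9  0.9]
```

```bash
python3 nudge.py '[[-0.011,0.04,0,0],[-0.021,0.079,0.01,0],[-0.021,0.08,0.039,0],[-0.021,0.08,0.039,0],[-0.021,0.08,0.039,0]]';python3 go.py 0.5863 0.2729 0.135 2.92
python3 - <<'E'
from workcell import manip
import cv2,numpy as np
o=np.zeros((600,800,3),np.uint8)
for i,(n,r) in enumerate((("scene",(225,345,310,390)),("top",(155,235,105,185)))):
    c=manip.camera(n)
    a=cv2.resize(c["img"][r[0]:r[1],r[2]:r[3]],None,fx=5,fy=5); o[:a.shape[0],400*i:400*i+400]=a
cv2.imwrite("pics/c5.png",o)
E
```

```text
time: 8.25
ee_pos: [0.5856, 0.2711, 0.1356]
orientation: [[-0.976, 0.218, -0.003], [0.218, 0.976, -0.001], [0.002, -0.002, -1.0]]
wrist_force: [-0.4, 0.3, 0.6]
grip_width: 0.416
grasp_force: 0.0
t 8.25 shift [-0.0003  0.0019  0.0006] turn 0.002 mod 0.002 q [ 0.3   0.46  0.08  1.2  -0.    0.52] F [-0.4  0.3  0.6]
```

View pics/c5.png

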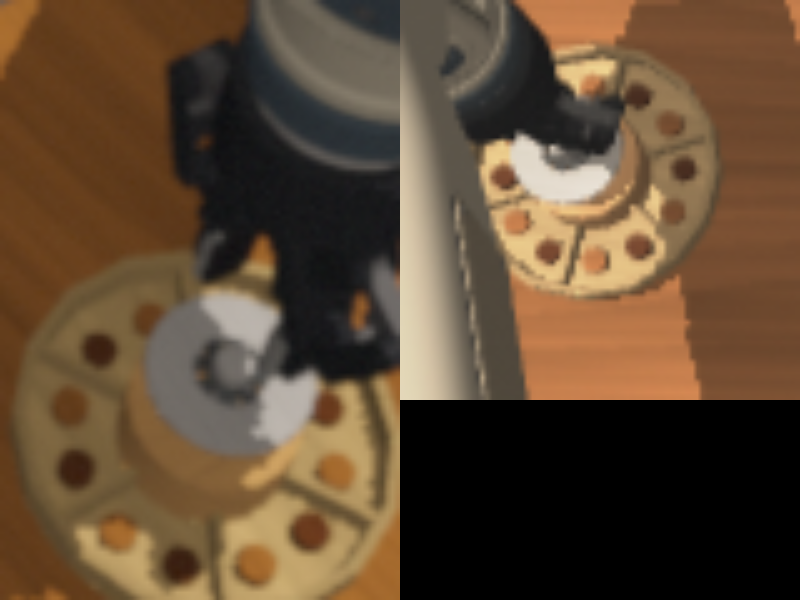

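The fingertips straddle the post: left tip at crop (215,262), right tip at (275,360), post at (237,363). I'll check the midpoint against the TCP.

```bash
python3 - <<'E'
from h import *
S=load("scene0")
for z in(.135,.14):
  for p in[(210,265),(275,360)]: print(z,plane(S,((p[0]+.5)/5-.5+310,(p[1]+.5)/5-.5+225),z).round(4))
for s in(-1,1): print(proj(S,np.array([.5858,.2712,.138])+s*.0255*np.array([.218,.976,0])).round(1), "crop", ((proj(S,np.array([.5858,.2712,.138])+s*.0255*np.array([.218,.976,0]))-[310,225])*5).round(0))
E
```

```text
0.135 [[0.5788 0.2461 0.135 ]]
0.135 [[0.5889 0.2888 0.135 ]]
0.14 [[0.5813 0.2472 0.14  ]]
0.14 [[0.5913 0.2897 0.14  ]]
[[351.5 277.4]] crop [[207. 262.]]
[[367.  299.5]] crop [[285. 373.]]
```

Consistent. Descend gently and watch the force.

```bash
python3 nudge.py '[[0,0.001,0.015,0],[0,0.001,0.028,0],[0,0.001,0.034,0],[0,0.001,0.037,0],[0,0.001,0.037,0]]'; python3 nudge.py '[[0,0,0.002,0],[0,0,0.004,0],[0,0,0.006,0],[0,0,0.008,0],[0,0,0.008,0]]';python3 go.py 0.5863 0.2729 0.065 2.92
```

```text
time: 8.85
ee_pos: [0.5866, 0.2724, 0.0994]
orientation: [[-0.976, 0.218, -0.0], [0.218, 0.976, -0.0], [0.0, -0.0, -1.0]]
wrist_force: [-0.1, -0.2, -0.7]
grip_width: 0.419
grasp_force: 0.0
time: 9.35
ee_pos: [0.5867, 0.2727, 0.0918]
orientation: [[-0.976, 0.218, 0.001], [0.218, 0.976, 0.0], [-0.001, 0.0, -1.0]]
wrist_force: [-1.0, -0.3, 2.9]
grip_width: 0.417
grasp_force: 1.6
t 9.35 shift [0.0004 0.0001 0.0268] turn 0.002 mod 0.002 q [ 0.31  0.49  0.01  1.1  -0.    0.53] F [-1.  -0.3  2.9]
```

```bash
python3 nudge.py '[[0,0,0.001,0],[0,0,0.002,0],[0,0,0.003,0],[0,0,0.005,0],[0,0,0.005,0]]'; python3 -c "
from workcell import manip;s=manip.observe();print(s['moment'])"; python3 nudge.py '[[0,0,0.002,0],[0,0,0.004,0],[0,0,0.006,0],[0,0,0.008,0],[0,0,0.01,0]]';python3 go.py 0.5863 0.2729 0.065 2.92; python3 -c "
from workcell import manip;import cv2;s=manip.observe();print(s['moment']);c=manip.camera('scene');cv2.imwrite('pics/s6.png',cv2.resize(c['img'][225:345,310,None].repeat(1,1) if 0 else c['img'][225:345,310:410],None,fx=5,fy=5))"
```

```text
time: 9.85
ee_pos: [0.5867, 0.2727, 0.0872]
orientation: [[-0.976, 0.218, 0.001], [0.218, 0.976, 0.0], [-0.001, 0.001, -1.0]]
wrist_force: [-1.1, -1.1, 6.8]
grip_width: 0.421
grasp_force: 3.3
[-0.14299279  0.4307503  -0.01323395]
time: 10.35
ee_pos: [0.5867, 0.2727, 0.0774]
orientation: [[-0.976, 0.218, 0.001], [0.218, 0.976, 0.0], [-0.001, 0.001, -1.0]]
wrist_force: [-2.7, -1.2, 9.6]
grip_width: 0.418
grasp_force: 4.8
t 10.35 shift [0.0005 0.0001 0.0124] turn 0.002 mod 0.002 q [ 0.31  0.5  -0.01  1.06 -0.    0.53] F [-2.7 -1.2  9.6]
[-0.14736715  0.56949762  0.02446824]
```

View pics/s6.png

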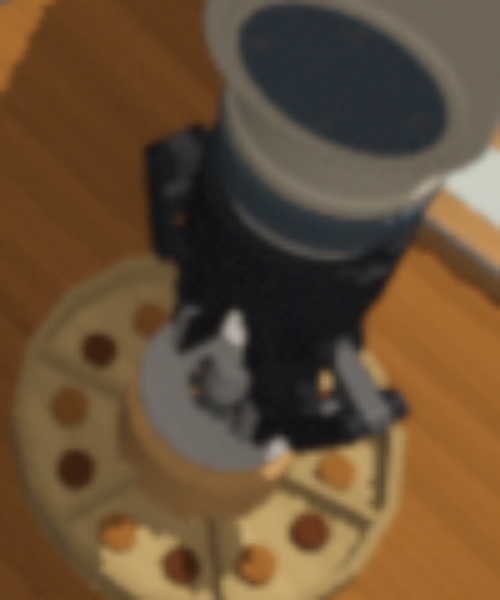

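The nut has moved down with the fingers on both sides of the post at (222,385), and it looks level at about 10 N. I'll continue to the stop.

```bash
python3 nudge.py '[[0,0,0.002,0],[0,0,0.004,0],[0,0,0.006,0],[0,0,0.008,0],[0,0,0.01,0]]'|sed -n '2p;4p'; python3 nudge.py '[[0,0,0.001,0],[0,0,0.002,0],[0,0,0.003,0],[0,0,0.003,0]]'|sed -n '2p;4p;6p'
```

```text
ee_pos: [0.5867, 0.2727, 0.0674]
wrist_force: [-2.9, -1.5, 9.4]
ee_pos: [0.5867, 0.2727, 0.0643]
wrist_force: [-2.8, -0.2, 7.2]
grasp_force: 3.8
```

```bash
python3 nudge.py '[[0,0,0.001,0],[0,0,0.002,0],[0,0,0.003,0],[0,0,0.003,0]]'|sed -n '2p;4p;6p'
```

```text
ee_pos: [0.5869, 0.2728, 0.0638]
wrist_force: [-8.4, -2.9, 27.4]
grasp_force: 13.7
```

The firm stop is reached: 27 N, and the tool no longer moves. I'll retract and look.

```bash
python3 nudge.py '[[0,0,-0.005,0],[0,0,-0.015,0],[0,0,-0.04,0],[0,0,-0.08,0],[0,0,-0.12,0]]'|sed -n '1,4p'; python3 nudge.py '[[0.04,-0.02,0,0],[0.08,-0.04,0,0],[0.12,-0.06,0,0],[0.16,-0.08,0,0],[0.16,-0.08,0,0]]'|head -2; python3 - <<'E'
from workcell import manip
import cv2,numpy as np
o=np.zeros((600,800,3),np.uint8)
for i,(n,r) in enumerate((("scene",(255,355,310,390)),("top",(155,235,105,185)))):
    c=manip.camera(n); np.savez(f"pics/{n}9.npz",**c)
    a=cv2.resize(c["img"][r[0]:r[1],r[2]:r[3]],None,fx=5,fy=5); o[:a.shape[0],400*i:400*i+400]=a
    im=c["img"].astype(int);v=im.max(2);sat=v-im.min(2);m=np.zeros(v.shape,np.uint8);sl=np.s_[r[0]:r[1],r[2]:r[3]];m[sl]=((sat<30)&(v>90))[sl]
    k,_,st,ce=cv2.connectedComponentsWithStats(m);j=1+np.argmax(st[1:,4]);print(n,st[j],ce[j].round(1))
from h import *
S=load("scene9")
print(proj(S,[[.5865,.273,.065]]).round(1),proj(S,[[.5865,.273,.07]]).round(1),proj(load("top9"),[[.5865,.273,.065]]).round(1))
cv2.imwrite("pics/c9.png",o)
E
```

```text
time: 12.2
ee_pos: [0.5862, 0.2725, 0.1814]
orientation: [[-0.976, 0.218, -0.001], [0.218, 0.976, -0.0], [0.001, -0.001, -1.0]]
wrist_force: [0.5, 0.6, 0.2]
time: 12.7
ee_pos: [0.408, 0.2284, 0.1809]
scene [337 290  33  31 724] [353.1 305.2]
top [105 204  27  31 353] [118.5 224.3]
[[352.9 304.7]] [[353.3 303.7]] [[140.3 186.7]]
```

View pics/c9.png

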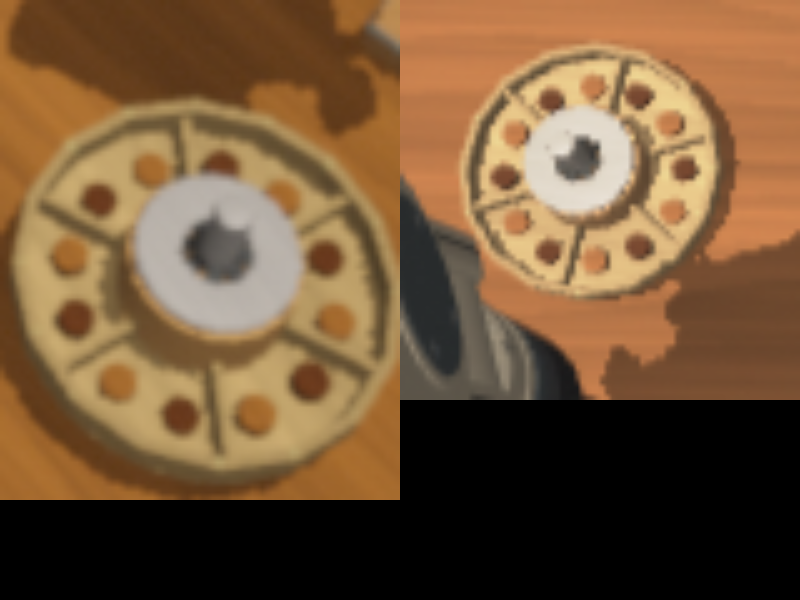

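The nut sits flat on the hub and level, centred at (353.1,305.2). The fully-home position projects to (352.9,304.7). The arm is clear, so I'm handing in.

```bash
python3 -c "
from workcell import manip;print(manip.finish_job())"
```

```text
the job is handed in; nothing more can be done
None
```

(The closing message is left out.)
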